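# Rub down a film splice on the sloping desk

### The arm

A 6-joint arm with a two-finger parallel gripper is mounted at the origin on the work surface. World frame = base frame: x ahead of the robot, y to its left, z up, the work surface at z = 0. Lengths are in m, angles in rad, forces in N, time in s.
With the tool pointing down it reaches from about 0.275 to 0.875 m from the base axis. Payload 12.5 kg.
Tool frame: the origin (TCP) lies at the very end of the fingers, on their centre line; the grasp point (between the pads) lies 19 mm behind it; z points along the fingers, y is the line along which they close (so a half turn about z gives the same grasp; the last joint's range is limited). The gripper opens to 85 mm and grips with 20 to 120 N. Pads are 22 mm wide; open, the fingers measure 114 mm over their backs; the gripper's body (76 mm by 85 mm) begins 54 mm behind the grasp point. The pads swing forward as they close: fully open they stand 13 mm farther back than shut.
Start: joints at [-1.256, 0.351, 1.652, -0, 1.139, -0.085], TCP at [0.214, -0.507, 0.231] pointing down, gripper open.
Joint ranges: [-2.75, 2.75], [-0.79, 2.1], [0.01, 2.65], [-1.57, 4.71], [0.07, 3.14], [-2.87, 2.87]. Speed limits (rad/s): [2.22, 2.22, 2.79, 3.14, 3.14, 3.14].

### API

Orientations are given as a 3x3 rotation matrix whose columns are the frame's x, y, z axes.
In Python, from bench import manip gives the robot as it stands. Calls block until the motion is done:
- manip.move_ptp(position, orientation): joint-space move of the TCP to a pose.
- manip.move_l(position, attitude=None, max_speed=0.15): straight line of the TCP; attitude=None keeps the orientation; max_speed is the mean speed in m/s.
- manip.move_j(angles): joint-space move.
- manip.set_gripper(opening, effort=None): opening from 0.0 (shut) to 1.0 (fully open); effort is the grip in N (None keeps the last); returns when the fingers have stopped.
- manip.dwell(seconds).
- manip.inverse_kinematics(position, orientation): joint angles nearest the present ones, or None.
- manip.grab_frame(name): name is "scene" or "top" or "wrist"; returns (picture, depth): 420x560x3 uint8, red, green, blue; 420x560 float32, m along the optical axis (not along the pixel's ray), 0 where there is no reading.
- manip.get_calibration(name): a dict with "camera_matrix" (3x3 intrinsics, pixels), "R" (3x3) and "t" (3): a world point X has camera coordinates R X + t. Camera axes: x right, y down, z forward; pixel columns grow to the right and rows downward; lengths in m; the calibration is good to about 2 mm. A picture is of the moment at which its call begins: read the wrist's pose just before it. get_calibration takes no time and is no camera call; for the wrist camera it gives the pose at the moment of the call.
A pose or a line that the arm cannot do raises manip.Unreachable and nothing moves.
- manip.sign_off(): hands the job in; it is judged then, once.
Trained networks look in the newest picture that a camera, given by its name, has taken for a name from the list of things; names that differ only in an ending like _2 or _b are one class to them, and where a whole thing is asked for, a point or a joint stands for the part that bears it (a point fixed in the world has none). Each returns a list of dicts, best first, with "confidence" (0 to 1); they miss things now and then, are a little off and sometimes report something else, mostly with a low value. They report only what shows in the picture. A call takes as long as a camera call.
- manip.look_for(camera, name): "at" ([x, y, z] in m, in world coordinates, good to about 4 mm: the middle of the surface that is visible of it).
Readings, each from a call of its own:
- manip.current_time(): time.
- manip.current_qpos(): joint angles.
- manip.current_joint_vel(): joint speeds.
- manip.current_joint_torque(): joint torques, N m.
- manip.current_ee_pos(): TCP position.
- manip.current_tcp_rot(): TCP orientation.
- manip.current_force(): force on the tool from outside, world axes, zero at the start.
- manip.current_ft_torque(): the same for the moment, N m.
- manip.current_grip_width(): opening from 0.0 (shut) to 1.0 (fully open).
- manip.current_grip_force(): force on a finger pad.
Only numpy, scipy, OpenCV 4.12 (cv2) and the standard library are available. Lean on these libraries where they do the work, as an engineer would, in place of code of your own. Each camera call takes 0.05 s, during which the arm holds its last target. There are 200 camera calls.

### The job

Throw the vacuum lever fully over to on so that the film is held, then take the rubbing block and rub down the splice: lay it flat and lengthwise on the seam at the guide-post end of the sloping plate and draw it along to the far end, keeping the sprung plate pressed to about half its travel all the way, never driving it hard on its stop. Then stand the block back on the middle of its mat, let go, and leave the lever on and the other things where they are.

Things in the scene. Friction and masses are not known exactly. Their poses are not given: they have to be found in the camera images.
- seam_mid (a point): Middle of the seam (pale 12 mm strip on a dark band, along the whole plate), on the upper face of the sprung aluminium plate, 100 mm (x) x 230 mm (y) x 14 mm; moves with the plate, at rest 98 mm above the table. x up the slope, away from the robot; y along the seam to the guide post; z square off the plate, leaning 0.5 rad (29 deg) from vertical towards the robot.
- seam_start (a point): Point on the seam 60 mm from its middle, towards the guide post: block centre here at the start of the stroke (same axes as seam_mid).
- seam_end (a point): Point on the seam 60 mm from its middle on the other side: block centre here at the end of the stroke.
- plate (a joint): How far the sprung plate is pushed in, square to its face: 0 at rest, 0.010 m on its bottom stop. It starts to move at about 3.5 N and needs about 1.5 N more per mm: 7 N at 2.5 mm, 11 N at 5 mm, 18 N at the stop.
- desk: White sloping splicing desk carrying the plate, fixed; 180 x 280 mm, rising away from the robot to 115 mm. Origin at the middle of its underside; x away from the robot, y to the guide-post end. The post is a steel pin 14 mm thick beside the plate, 129 mm from the seam's middle, its top 29 mm above the plate's face; the desk's slope lies 26 mm below that face.
- block: The rubbing block: an aluminium shoe 50 (x) x 90 (y) x 20 mm high with an upright wooden grip on top, 24 mm thick (x), 70 mm long (y), reaching from 20 to 68 mm above the shoe's sole. Origin at the middle of the sole, z up through the grip. About 0.3 kg. It starts standing on the mat.
- mat: The black rubber mat, fixed, 100 (x) x 130 (y) x 6 mm thick: resting place of the block. Origin at the middle of its underside, so the block's origin stands 6 mm above it.
- lever_base: Grey vacuum switch box, fixed, 70 (x) x 50 (y) x 25 mm, origin at the middle of its underside. The lever's axis runs along the box's y, 22 mm above the origin. Its x points to where the lever leans when on (away from the robot).
- lever (a joint): Lever angle: 0 fully off (leaning 0.6 rad from upright towards the box's -x, the robot's side), 1.2 fully on (leaning 0.6 rad to the box's +x). It stays where it is left.
- lever_tip (a point): Centre of the black ball, 26 mm across, at the end of the thin steel lever, 100 mm from the lever's axis.
- film_pot: Black film pot, upright, 34 mm across, 55 mm tall; not needed, leave it alone. Origin at the underside.
- cartridge: Black film cartridge, upright, 25 mm across, 52 mm tall; not needed, leave it alone. Origin at the underside.
- tweezers: Dark steel tweezers lying flat, about 120 mm long, 6 mm thick; not needed, leave it alone. Origin at the underside.
- loupe: Black waisted magnifier standing upright, 48 mm across, 53 mm tall; not needed, leave it alone. Origin at the underside.
- scissors: Scissors lying flat, about 160 mm long; not needed, leave it alone. Origin at the underside.

How it is judged:
On the way, in this order (a step that is already met when the one before it is completed fails the run):
1. the vacuum lever is thrown fully over, away from the robot (value of joint lever above 1.05 rad), for 0.1 s.
2. block at the guide-post end (its y along the seam 42 to 75 mm), within 15 mm of the seam line, flat within 0.12 rad, lengthwise within 0.2 rad, plate pressed 1.5 to 8.5 mm, over 3 N (y of block in the frame of seam_mid between 0.042 and 0.075 m and x of block in the frame of seam_mid between -0.015 and 0.015 m and angle between the z axis of block and the z axis of seam_mid, either way round below 0.12 rad and angle between the y axis of block and the y axis of seam_mid, either way round below 0.2 rad and contact force between block and desk above 3 N and value of joint plate between 0.0015 and 0.0085 m), for 0.1 s.
3. block a little way along (its y along the seam 22 to 38 mm), within 15 mm of the seam line, flat within 0.12 rad, lengthwise within 0.2 rad, plate pressed 1.5 to 8.5 mm, over 3 N (y of block in the frame of seam_mid between 0.022 and 0.038 m and x of block in the frame of seam_mid between -0.015 and 0.015 m and angle between the z axis of block and the z axis of seam_mid, either way round below 0.12 rad and angle between the y axis of block and the y axis of seam_mid, either way round below 0.2 rad and contact force between block and desk above 3 N and value of joint plate between 0.0015 and 0.0085 m), for 0.1 s.
4. block nearly at the middle (its y along the seam 2 to 18 mm), within 15 mm of the seam line, flat within 0.12 rad, lengthwise within 0.2 rad, plate pressed 1.5 to 8.5 mm, over 3 N (y of block in the frame of seam_mid between 0.002 and 0.018 m and x of block in the frame of seam_mid between -0.015 and 0.015 m and angle between the z axis of block and the z axis of seam_mid, either way round below 0.12 rad and angle between the y axis of block and the y axis of seam_mid, either way round below 0.2 rad and contact force between block and desk above 3 N and value of joint plate between 0.0015 and 0.0085 m), for 0.1 s.
5. block just past the middle (its y along the seam -18 to -2 mm), within 15 mm of the seam line, flat within 0.12 rad, lengthwise within 0.2 rad, plate pressed 1.5 to 8.5 mm, over 3 N (y of block in the frame of seam_mid between -0.018 and -0.002 m and x of block in the frame of seam_mid between -0.015 and 0.015 m and angle between the z axis of block and the z axis of seam_mid, either way round below 0.12 rad and angle between the y axis of block and the y axis of seam_mid, either way round below 0.2 rad and contact force between block and desk above 3 N and value of joint plate between 0.0015 and 0.0085 m), for 0.1 s.
6. block two thirds along (its y along the seam -38 to -22 mm), within 15 mm of the seam line, flat within 0.12 rad, lengthwise within 0.2 rad, plate pressed 1.5 to 8.5 mm, over 3 N (y of block in the frame of seam_mid between -0.038 and -0.022 m and x of block in the frame of seam_mid between -0.015 and 0.015 m and angle between the z axis of block and the z axis of seam_mid, either way round below 0.12 rad and angle between the y axis of block and the y axis of seam_mid, either way round below 0.2 rad and contact force between block and desk above 3 N and value of joint plate between 0.0015 and 0.0085 m), for 0.1 s.
7. block at the far end (its y along the seam -75 to -42 mm), within 15 mm of the seam line, flat within 0.12 rad, lengthwise within 0.2 rad, plate pressed 1.5 to 8.5 mm, over 3 N (y of block in the frame of seam_mid between -0.075 and -0.042 m and x of block in the frame of seam_mid between -0.015 and 0.015 m and angle between the z axis of block and the z axis of seam_mid, either way round below 0.12 rad and angle between the y axis of block and the y axis of seam_mid, either way round below 0.2 rad and contact force between block and desk above 3 N and value of joint plate between 0.0015 and 0.0085 m), for 0.1 s.
At the end, for the whole second after the job is handed in: The lever stands past 1.05 rad (on), the block stands upright (within 0.1 rad) on the mat, its middle within 35 mm of the mat's middle, at rest, and the plate is back up (under 1 mm) (value of joint lever above 1.05 rad and horizontal distance between block and mat below 0.035 m and z of block in the frame of mat between 0.002 and 0.011 m and angle between block's own z axis and vertical below 0.1 rad and linear speed of block below 0.02 m/s and value of joint plate below 0.001 m); the robot touches nothing.
It fails at once if the block is driven onto the desk with more than 25 N (contact force between block and desk above 25 N).
It fails at once if one of the other things (film pot, cartridge, tweezers, loupe, scissors) is shifted more than 30 mm (distance of any of film_pot, cartridge, tweezers, loupe, scissors from where it was at the start of the episode above 0.03 m).
It also fails if it takes over 70 s, if anything falls off the work surface, if the arm or the gripper's body presses on something with over 40 N, if the wrist force passes 120 N, or if a joint passes its speed limit or range.

## Working session

There is one attempt and no reset: what is moved stays moved. The work goes in short steps, each a Python script; the robot and the scene stay as the last script left them, time stands still between calls to the robot, and variables do not carry over. Pictures are saved under pics/ and viewed, at most 10 in all, crops included, and the job is handed in when it is done.

```bash
mkdir -p pics; ls; python3 - <<'E'
from bench import manip as m
import cv2,numpy as np
for c in("scene","top"):
    p,d=m.grab_frame(c); cv2.imwrite(f"pics/{c}0.png",p[:,:,::-1]); np.savez(f"{c}0.npz",p=p,d=d,**m.get_calibration(c))
    print(c,m.get_calibration(c)['t'])
    for n in["seam_mid","seam_start","seam_end","desk","block","mat","lever_base","lever_tip","film_pot","cartridge","tweezers","loupe","scissors"]:
        print(n,[(np.round(r["at"],3).tolist(),round(r["confidence"],2)) for r in m.look_for(c,n)[:2]])
print(m.current_time(),m.current_force())
E
```

```text
pics
scene [ 0.27851266 -0.32350876  1.52129418]
seam_mid [([0.582, 0.021, 0.104], 0.62)]
seam_start [([0.578, 0.027, 0.104], 0.72)]
seam_end [([0.575, 0.02, 0.106], 0.87)]
desk [([0.628, 0.04, 0.095], 0.92), ([0.427, 0.137, 0.047], 0.52)]
block [([0.461, -0.331, 0.03], 0.75)]
mat [([0.478, -0.323, 0.007], 0.69)]
lever_base [([0.47, 0.329, 0.027], 0.92), ([0.416, -0.128, 0.004], 0.38)]
lever_tip [([0.436, 0.334, 0.093], 0.84), ([0.628, 0.042, 0.091], 0.27)]
film_pot [([0.429, 0.139, 0.045], 0.6)]
cartridge [([0.441, 0.009, 0.038], 0.43)]
tweezers [([0.417, -0.129, -0.001], 0.52)]
loupe [([0.674, 0.341, 0.045], 0.64)]
scissors [([0.692, -0.34, 0.005], 0.73)]
top [-0.01045702  0.55259759  1.21877434]
seam_mid [([0.406, 0.136, 0.059], 0.67)]
seam_start [([0.566, 0.015, 0.099], 0.83), ([0.425, 0.333, 0.109], 0.57)]
seam_end []
desk [([0.561, 0.018, 0.092], 0.57)]
block [([0.448, -0.341, 0.034], 0.86)]
mat [([0.472, -0.329, 0.002], 0.72)]
lever_base [([0.46, 0.326, 0.028], 0.63)]
lever_tip [([0.424, 0.33, 0.111], 0.62)]
film_pot [([0.411, 0.135, 0.057], 0.76), ([0.687, -0.339, 0.006], 0.56)]
cartridge [([0.427, 0.011, 0.046], 0.64)]
tweezers [([0.471, -0.329, 0.002], 0.67), ([0.419, -0.127, 0.005], 0.49)]
loupe [([0.476, -0.33, 0.002], 0.74), ([0.655, 0.335, 0.05], 0.61)]
scissors [([0.686, -0.339, 0.004], 0.89), ([0.427, 0.33, 0.112], 0.18)]
1.4 [-0.26973267  0.09877836 -0.01000492]
```

View pics/top0.png

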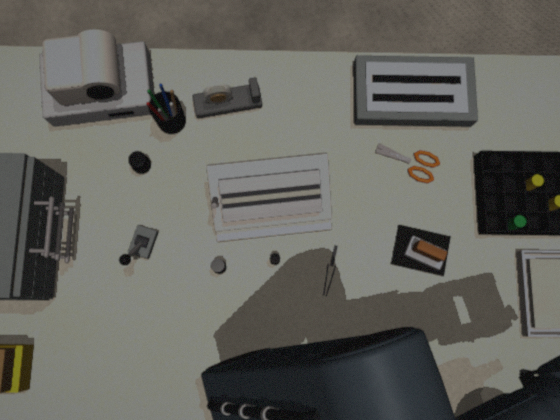

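View pics/scene0.png

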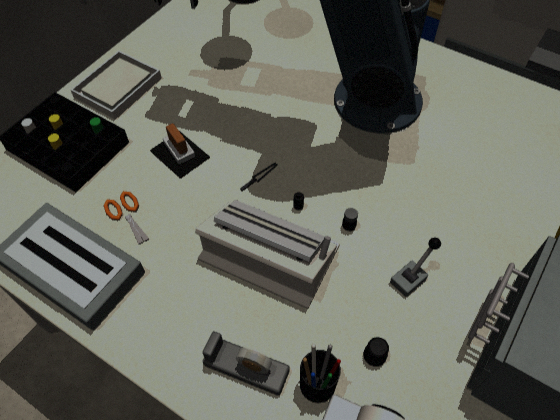

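The top view shows the desk near (270,197) with its post at (214,201), the block and mat near (422,250), and the lever ball at (125,259). The desk, mat and lever box are each turned a little. Next I'll take close wrist views.

```bash
cat > h.py <<'E'
from bench import manip as m
import cv2,numpy as np
def down(yaw=0):  # tool z down, tool y at world angle yaw from -y... x=(c,s,0)
    c,s=np.cos(yaw),np.sin(yaw); return np.array([[c,s,0],[s,-c,0],[0,0,-1.]])
def cloud(d,cal):
    K=cal["camera_matrix"]; v,u=np.indices(d.shape)
    P=np.stack([(u-K[0,2])/K[0,0]*d,(v-K[1,2])/K[1,1]*d,d],-1)
    return (P-cal["t"])@cal["R"]
def snap(name,c="wrist"):
    cal=m.get_calibration(c); p,d=m.grab_frame(c)
    cv2.imwrite(f"pics/{name}.png",p[:,:,::-1]); W=cloud(d,cal); np.savez(name+".npz",p=p,d=d,W=W,**cal); return p,d,W
E
python3 - <<'E'
from h import *
C=m.get_calibration("wrist");print("cam offset in tool",m.current_tcp_rot().T@(-C["R"].T@C["t"]-m.current_ee_pos()), (C["R"]@m.current_tcp_rot()).round(2).tolist())
off=(m.current_tcp_rot().T@(-C["R"].T@C["t"]-m.current_ee_pos()))
ims=[]
for n,xy in (("w_block",(.46,-.33)),("w_desk",(.57,.02)),("w_lev",(.44,.32))):
    for z in(.32,.28,.24):
        try: m.move_ptp([xy[0]-.06,xy[1],z+(.08 if 'desk' in n else 0)],down(0));break
        except m.Unreachable: print("unr",n,z)
    m.dwell(.3)
    p,d,W=snap(n); ims.append(p)
    for k in ["block","mat","seam_mid","desk","lever_tip","lever_base"]:
        print(n,k,[(np.round(r["at"],3).tolist(),round(r["confidence"],2)) for r in m.look_for("wrist",k)[:1]])
o=np.hstack([cv2.resize(i,(400,300)) for i in ims[:2]]);o2=np.hstack([cv2.resize(ims[2],(400,300)),np.zeros((300,400,3),np.uint8)])
cv2.imwrite("pics/w0.png",np.vstack([o,o2])[:,:,::-1]); print(m.current_time())
E
```

```text
cam offset in tool [ 8.59335888e-02  3.50419237e-06 -1.42985563e-01] [[0.0, 1.0, 0.0], [-0.94, 0.0, -0.33], [-0.33, -0.0, 0.94]]
w_block block [([0.454, -0.353, 0.026], 0.96)]
w_block mat [([0.476, -0.33, 0.007], 0.92)]
w_block seam_mid [([0.564, -0.063, 0.086], 0.91)]
w_block desk [([0.551, -0.075, 0.058], 0.9)]
w_block lever_tip [([0.56, -0.064, 0.091], 0.72)]
w_block lever_base []
w_desk block [([0.456, -0.337, 0.028], 0.93)]
w_desk mat [([0.477, -0.32, 0.006], 0.67)]
w_desk seam_mid [([0.578, 0.017, 0.1], 0.89)]
w_desk desk [([0.592, 0.02, 0.1], 0.82)]
w_desk lever_tip [([0.576, 0.013, 0.102], 0.74)]
w_desk lever_base [([0.463, 0.323, 0.026], 0.87)]
w_lev block []
w_lev mat []
w_lev seam_mid [([0.55, 0.072, 0.089], 0.82)]
w_lev desk [([0.539, 0.095, 0.076], 0.89)]
w_lev lever_tip [([0.431, 0.332, 0.11], 0.64)]
w_lev lever_base [([0.464, 0.327, 0.024], 0.94)]
7.0833
```

View pics/w0.png

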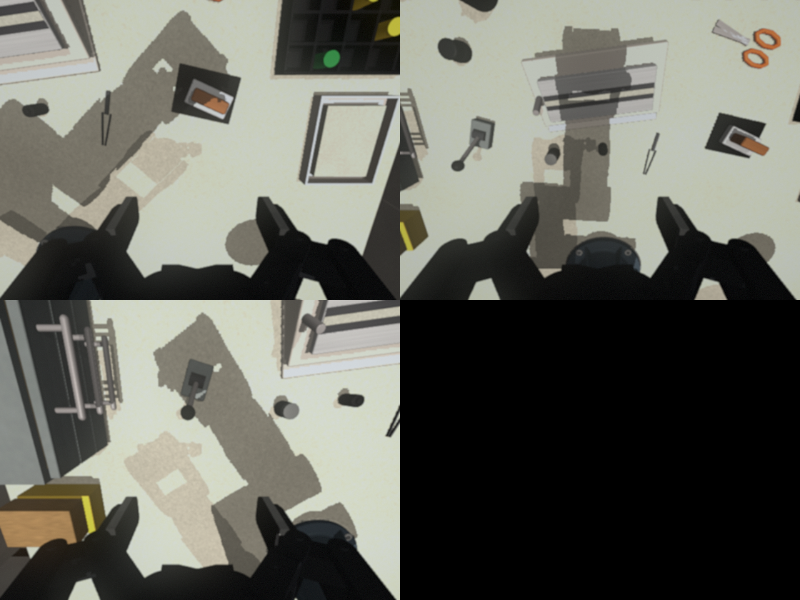

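The wrist views show the block at (212,98), the plate at (600,95) with the post at its left, and the lever box at (198,378) with the ball at (188,412). I'll fit all of them from the depth clouds.

```bash
python3 - <<'E'
from h import *
def rect(P):
    r=cv2.minAreaRect((P[:,:2]*1000).astype(np.float32)); 
    b=cv2.boxPoints(r); e=b[1]-b[0]; f=b[2]-b[1]
    l=e if np.hypot(*e)>np.hypot(*f) else f; l=l if l[1]>0 else -l
    return np.round(r[0],1),np.round(r[1],1),"long axis ang",round(np.degrees(np.arctan2(l[1],l[0])),1),len(P)
def big(mask):
    n,l,s,_=cv2.connectedComponentsWithStats(mask.astype(np.uint8)); 
    return l==1+np.argmax(s[1:,4])
def load(n): z=np.load(n+".npz"); W=z["W"] if "W" in z else cloud(z["d"],z); return W,z["p"].astype(int),z["d"]>0
for n in("w_block","w_desk","w_lev","top0","scene0"):
    W,p,ok=load(n); x,y,z=W[...,0],W[...,1],W[...,2]; g=p.sum(-1)
    near=lambda a,b,r:ok&(np.hypot(x-a,y-b)<r)
    print("==",n,"table z",np.round(np.median(z[near(.46,-.2,.06)]) if near(.46,-.2,.06).any() else -1,4))
    try:
      B=near(.465,-.33,.1)
      if B.sum()>200:
        M=big(B&(z>.065)&(z<.085));print("grip",rect(W[M]),"z",np.median(z[M]).round(4))
        M=big(B&(z>.018)&(z<.034)&(g>240));print("shoe",rect(W[M]),np.median(z[M]).round(4))
        M=big(near(.47,-.33,.12)&(z>-.004)&(z<.03)&(g<150)|near(.47,-.33,.12)&(z>.02));print("mat",rect(W[M]))
      L=near(.46,.325,.09)
      if L.sum()>200:
        M=big(L&(z>.021)&(z<.029));print("boxtop",rect(W[M]),np.median(z[M]).round(4))
        M=L&(z>.095); P=W[M]; A=np.c_[2*P,np.ones(len(P))]; s=np.linalg.lstsq(A,(P**2).sum(1),rcond=None)[0]; print("ball",s[:3].round(4),"r",np.sqrt(s[3]+s[:3]@s[:3]).round(4),len(P))
      # plate: normal must be ~(-sin.5 ,0,cos.5)
      D=near(.575,.018,.17)
      h=z-np.tan(.5)*(x-.575)
      M0=D&(h>.085)&(h<.115)
      if M0.sum()>300:
        M=big(M0); P=W[M]
        for _ in range(4):
          c=P.mean(0); nn=np.linalg.svd(P-c,full_matrices=False)[2][2]; nn*=np.sign(nn[2]); P=P[abs((P-c)@nn)<.003]
        print("plate n",nn.round(4),"tilt",np.arccos(nn[2]).round(4),"desk yaw deg",np.degrees(np.arctan2(-nn[1],-nn[0])).round(2))
        yw=np.arctan2(-nn[1],-nn[0]); ey=np.array([-np.sin(yw),np.cos(yw),0]);
        ex=np.cross(ey,nn); Q=np.c_[P@ex,P@ey]; r=cv2.minAreaRect((Q*1000).astype(np.float32)); lo=r[0]
        cc=lo[0]/1000*ex+lo[1]/1000*ey+(c@nn)*nn
        print("plate size",np.round(r[1],1),round(r[2],2),"centre",cc.round(4),len(P))
        q=ok&(((W-cc)@nn)>.010)&(((W-cc)@nn)<.035)&(abs((W-cc)@ey-.129)<.03)&(abs((W-cc)@ex)<.03)
        if q.sum()>3: print("post ex,ey,h",((W[q]-cc)@np.c_[ex,ey,nn]).mean(0).round(4),q.sum())
    except Exception as e: print("err",repr(e))
E
```

```text
== w_block table z 0.0003
grip (array([ 453.3, -352.7]), array([70., 24.]), 'long axis ang', np.float32(66.3), 1000) z 0.0739
shoe (array([ 453. , -353.2]), array([88.5, 50. ]), 'long axis ang', np.float32(66.3), 1066) 0.0261
mat (array([ 404.8, -329.9]), array([ 34., 149.]), 'long axis ang', np.float32(90.2), 37443)
plate n [-0.4866 -0.063   0.8714] tilt 0.5128 desk yaw deg 7.38
plate size [109.5  73.8] 89.59 centre [ 0.5638 -0.0446  0.0922] 5231
== w_desk table z 0.0
grip (array([ 454.1, -351.4]), array([71.7, 24. ]), 'long axis ang', np.float32(66.2), 591) z 0.0735
shoe (array([ 454.1, -351.4]), array([91.3, 50. ]), 'long axis ang', np.float32(66.2), 704) 0.0257
mat (array([ 461.8, -344.9]), array([126.6,  94.4]), 'long axis ang', np.float32(77.4), 3294)
boxtop (array([471.2, 321.5]), array([51. , 69.6]), 'long axis ang', np.float32(163.6), 748) 0.0254
ball [0.4191 0.3372 0.106 ] r 0.0133 253
plate n [-0.4735 -0.059   0.8788] tilt 0.4974 desk yaw deg 7.1
plate size [248.9 100.7] 89.81 centre [0.5676 0.0271 0.0985] 9382
post ex,ey,h [0.0027 0.1181 0.0231] 135
== w_lev table z -1
bo
[... 822 characters left out ...]
centre [0.5673 0.0181 0.0979] 3357
post ex,ey,h [0.0013 0.1284 0.0253] 43
== scene0 table z 0.0014
grip (array([ 452.2, -353. ]), array([74. , 26.2]), 'long axis ang', np.float32(65.7), 221) z 0.0746
shoe (array([ 452.3, -353. ]), array([89. , 49.7]), 'long axis ang', np.float32(66.0), 136) 0.027
mat (array([ 460.1, -346.6]), array([134.8, 101.3]), 'long axis ang', np.float32(77.6), 1541)
boxtop (array([469.8, 320.1]), array([50.9, 71.6]), 'long axis ang', np.float32(164.4), 450) 0.0255
ball [0.4187 0.3345 0.108 ] r 0.0124 128
plate n [-0.4641 -0.0552  0.884 ] tilt 0.4863 desk yaw deg 6.79
plate size [104.  230.3] 0.06 centre [0.5677 0.0165 0.0996] 2227
post ex,ey,h [0.0021 0.1289 0.0215] 65
```

Everything agrees with the stated sizes:
- **Plate:** centre (0.567, 0.018, 0.098), desk yaw 7.0°.
- **Block:** (0.453, -0.3525), yaw -23.8°.
- **Mat:** (0.461, -0.345).
- **Lever:** box (0.4705, 0.3216), yaw -16.4°. That predicts the ball at (0.416, 0.3375), and it measured (0.419, 0.337).

Next I'll throw the lever and check reach for the rest.

```bash
cat >> h.py <<'E'
yd=np.radians(7.0); C0=np.array([.5672,.0178,.0982])
ey=np.array([-np.sin(yd),np.cos(yd),0]); n=np.array([-np.sin(.5)*np.cos(yd),-np.sin(.5)*np.sin(yd),np.cos(.5)]); ex=np.cross(ey,n)
def Rdesk(s): return np.c_[s*ey,np.cross(-n,s*ey),-n]
BL=np.array([.453,-.3525]); BY=np.radians(66.2); MAT=np.array([.461,-.345]); H=.028  # TCP height over sole
def Rblk(s): return down(BY+(0 if s>0 else np.pi))
E
python3 - <<'E'
from h import *
for s in(1,-1):
    for nm,p,R in(("blk",[*BL,.034],Rblk(s)),("blkhi",[*BL,.25],Rblk(s)),("st",C0+.06*ey+H*n,Rdesk(s)),("sthi",C0+.06*ey+.12*n,Rdesk(s)),("end",C0-.06*ey+H*n,Rdesk(s))):
        q=m.inverse_kinematics(p,R); print(s,nm,None if q is None else np.round(q,2))
b=np.array([.4705,.3216]); a=np.radians(-16.4); e=np.array([np.cos(a),np.sin(a)]); R=down(a)
P=lambda o,z:[*(b+o*e),z]
m.set_gripper(0.0,40)
m.move_ptp(P(-.115,.2),R); m.move_l(P(-.115,.09),max_speed=.2)
f0=m.current_force(); print(f0)
for o in (-.075,-.03,0,.015,.025,.031):
    m.move_l(P(o,.09),max_speed=.08); f=m.current_force()-f0; print(o,f.round(1),m.current_ee_pos().round(4))
    if f[:2]@e<-20: break
m.move_l(P(o-.03,.09),max_speed=.1); m.move_l(P(o-.09,.22),max_speed=.2)
m.set_gripper(1.0)
p,d,W=snap("lev2"); x,y,z=W[...,0],W[...,1],W[...,2]
M=(np.hypot(x-.5,y-.31)<.08)&(z>.095)&(z<.14)&(d>0); Q=W[M]; print("ball top",len(Q),Q.mean(0) if len(Q) else 0, "offset",(np.median(Q[:,:2],0)-b)@e if len(Q) else 0)
print([(np.round(r["at"],3),r["confidence"]) for r in m.look_for("wrist","lever_tip")[:2]],m.current_time())
E
```

```text
1 blk [-0.74  0.66  1.72 -0.    0.76 -0.33]
1 blkhi [-0.74  0.38  1.57 -0.    1.2  -0.33]
1 st [ 0.03  0.36  2.08  0.21  0.21 -0.28]
1 sthi [ 0.02  0.13  2.12  0.12  0.4  -0.2 ]
1 end [-0.24  0.38  2.05  0.62  0.3  -0.92]
-1 blk [-0.74  0.66  1.72 -0.    0.76  2.81]
-1 blkhi [-0.74  0.38  1.57 -0.    1.2   2.81]
-1 st [0.03 0.36 2.08 0.21 0.21 2.86]
-1 sthi None
-1 end [-0.24  0.38  2.05  0.62  0.3   2.22]
[ 0.46614283 -0.32554773  0.2516578 ]
-0.075 [-0.7  0.4 -0.6] [0.3986 0.3426 0.0899]
-0.03 [-0.5 -0.  -0.6] [0.4416 0.3299 0.0899]
0 [-1.1  0.5 -0.1] [0.4707 0.3214 0.0899]
0.015 [-0.   0.1 -0.6] [0.4853 0.3172 0.09  ]
0.025 [-0.6  0.5  0. ] [0.4949 0.3144 0.09  ]
0.031 [-0.5 -0.1  0.3] [0.5005 0.3128 0.09  ]
ball top 903 [0.52425447 0.30557295 0.11359619] offset 0.05599433071026334
[(array([0.522, 0.312, 0.111]), 0.96)] 14.0833
```

The lever is on: the ball is 56 mm past the axis, about 1.19 rad. Next I'll grasp the block, lift it and hover over the start of the seam.

```bash
python3 - <<'E'
from h import *
m.move_ptp([*BL,.2],Rblk(1)); m.move_l([*BL,.006+H],max_speed=.15)
m.set_gripper(0.0,100); print("grip",m.current_grip_width(),m.current_grip_force())
m.move_l([*BL,.2],max_speed=.15); m.move_ptp(C0+.06*ey+(H+.06)*n,Rdesk(1)); m.dwell(.3)
p,d,W=snap("hold"); print("F",m.current_force(),m.current_ft_torque(),m.current_grip_width(),m.current_time())
# block pose in the seam frame from scene + wrist
for c in("hold",):
    L=(W-C0)@np.c_[ex,ey,n]; k=(d>0)&(abs(L[...,0])<.04)&(abs(L[...,1]-.06)<.07)&(L[...,2]>.03)&(L[...,2]<.15)
    print(k.sum())
p,d,W=snap("hold_s","scene")
q=p[150:290,150:390]; cv2.imwrite("pics/hs.png",cv2.resize(q[:,:,::-1],None,fx=3,fy=3)[:600,:800])
E
```

```text
grip 0.2671906204316451 98.67212891578674
F [-0.35349757  0.10480152 -2.46164141] [-0.09222453  0.44401711  0.00286434] 0.27102532181404004 21.575
21451
```

View pics/hs.png

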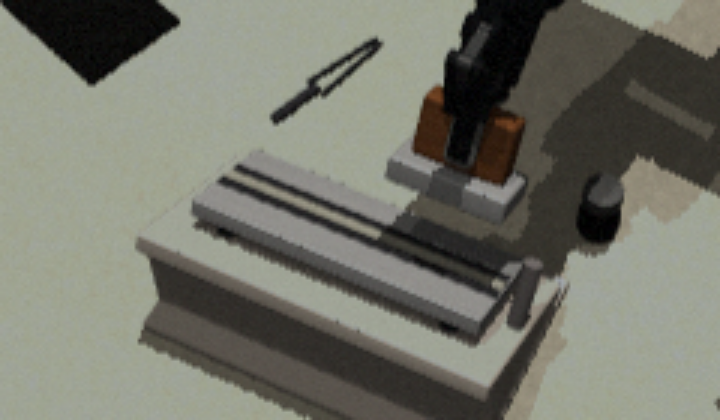

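View pics/hold.png

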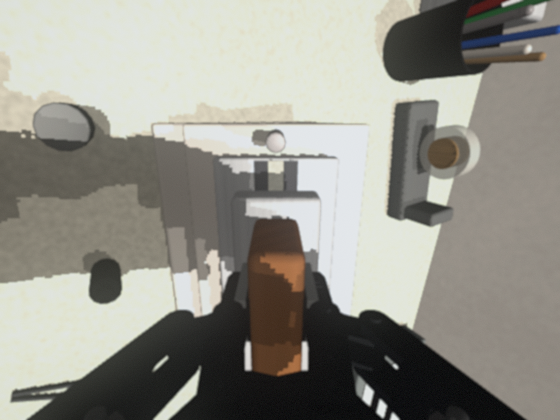

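The block sits straight and centred in the fingers, in line with the seam band at (277,175). Now the guarded press and the stroke, servoing the force to about 10.5 N.

```bash
python3 - <<'E'
from h import *
def F(k=3): return np.mean([m.current_force() for _ in range(k)],0)
T=lambda y,dep:C0+y*ey+(H-dep)*n
m.move_l(T(.06,-.006),max_speed=.1); m.dwell(.2); f0=F(); 
g=lambda:(F()-f0)@n
dep=-.006; f=0; log=[]
while f<9.5 and dep<.012:
    dep+=.001 if f<1 else float(np.clip((10.5-f)/1500*.7,.0003,.0015)) if f>5 else .0007
    m.move_l(T(.06,dep),max_speed=.02); m.dwell(.05); f=g(); log.append((round(dep*1e3,1),round(f,1)))
print(log,"t",m.current_time())
if f<9.5 or f>17: m.move_l(T(.06,-.03)); raise SystemExit("abort")
m.dwell(.15); log=[]
for y in np.arange(.052,-.0621,-.008):
    f=g(); dep+=float(np.clip((10.5-f)/1500*.5,-.001,.001))
    if f>18 : dep-=.002
    m.move_l(T(y,dep),max_speed=.04); log.append((round(y*1e3),round(dep*1e3,1),round(f,1)))
m.dwell(.2); print(log,"final",g(),(F()-f0).round(1),"tcp",((m.current_ee_pos()-C0)@np.c_[ex,ey,n]).round(4),m.current_grip_width(),m.current_time())
snap("end_s","scene"); 
E
```

```text
[(-5.0, np.float64(0.2)), (-4.0, np.float64(-0.4)), (-3.0, np.float64(-0.5)), (-2.0, np.float64(0.1)), (-1.0, np.float64(-0.1)), (0.0, np.float64(2.1)), (0.7, np.float64(3.9)), (1.4, np.float64(6.1)), (2.9, np.float64(7.3)), (4.4, np.float64(9.5))] t 25.5167
[(52, 4.7, np.float64(9.7)), (44, 4.6, np.float64(10.7)), (36, 4.6, np.float64(10.4)), (28, 4.9, np.float64(9.7)), (20, 5.2, np.float64(9.6)), (12, 5.0, np.float64(11.2)), (4, 4.9, np.float64(10.6)), (-4, 5.0, np.float64(10.4)), (-12, 5.0, np.float64(10.3)), (-20, 4.7, np.float64(11.6)), (-28, 4.7, np.float64(10.5)), (-36, 4.8, np.float64(10.2)), (-44, 4.8, np.float64(10.4)), (-52, 4.7, np.float64(10.9)), (-60, 4.8, np.float64(10.3))] final 9.806374919318301 [-5.6 -0.1  8.1] tcp [-0.0001 -0.0602  0.0233] 0.26931274443579234 31.1167
```

The force held at about 10 N and the depth at about 4.8 mm over the whole stroke. Now I'll set the block back on the mat.

```bash
python3 - <<'E'
from h import *
T=lambda y,dep:C0+y*ey+(H-dep)*n
m.move_l(T(-.06,-.09),max_speed=.12); m.move_ptp([*MAT,.2],Rblk(1)); m.move_l([*MAT,.006+H+.008],max_speed=.15); m.dwell(.2)
f0=m.current_force(); z=.006+H+.008
while z>.006+H-.004:
    z-=.001; m.move_l([*MAT,z],max_speed=.03); m.dwell(.05); f=(m.current_force()-f0)[2]
    if f>2.5: break
print("z",z-.006-H,f)
m.set_gripper(.55); m.dwell(.2); m.set_gripper(1.0); m.move_l([*MAT,.2],max_speed=.12)
m.move_ptp([.30,-.25,.25],down(BY)) ; m.dwell(.2)
p,d,W=snap("fin","top"); x,y,z=[W[...,i] for i in range(3)]
k=(np.hypot(x-MAT[0],y-MAT[1])<.08)&(d>0)&(z>.065)&(z<.085); r=cv2.minAreaRect((W[k][:,:2]*1000).astype(np.float32)); print("grip",r,np.median(z[k]))
p2,_,_=snap("fin_s","scene"); cv2.imwrite("pics/fin2.png",np.vstack([cv2.resize(q[:,:,::-1],(400,300)) for q in(p,p2)])); print(m.current_force(),m.current_time())
E
```

```text
z -3.469446951953614e-18 6.31429609191756
grip ((459.4373779296875, -343.7670593261719), (70.61450958251953, 26.331974029541016), 65.77098083496094) 0.07306594834980322
[-0.06720293 -0.11607438 -0.37398999] 40.7083
```

View pics/fin2.png

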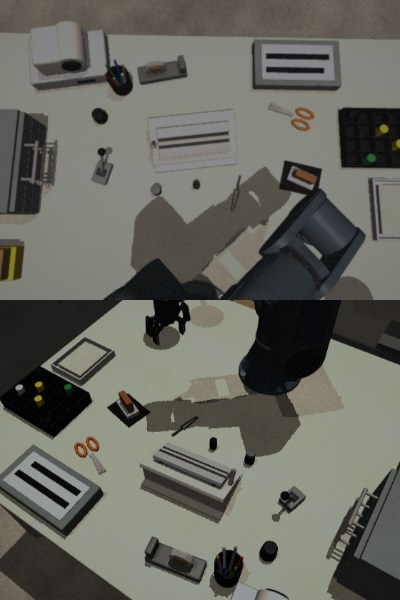

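The pictures show the block upright on the middle of the mat at (302,175) in the top view, the lever leaning away at (101,152), and the other things where they were. I'm handing in.

```bash
python3 -c "
from bench import manip as m
print(m.sign_off())"
```

```text
the job is handed in; nothing more can be done
None
```

The job is handed in (no verdict came back): the lever is on at about 1.19 rad, the seam was rubbed end to end at about 10 N and 4.8 mm of plate travel, and the block stands within about 2 mm of the mat's middle, with nothing else visibly moved.

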